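# Cover the clean condiment pots

### The arm

A 6-joint arm with a two-finger parallel gripper is mounted at the origin on the work surface. World frame = base frame: x ahead of the robot, y to its left, z up, the work surface at z = 0. Lengths are in mm, angles in degrees, forces in N, time in s.
With the tool pointing down it reaches from about 300 to 850 mm from the base axis. Payload 4.2 kg.
Tool frame: the origin (TCP) lies at the centre of the arm's flange, where the gripper is bolted on; the fingertips stand 191 mm ahead of it and the grasp point (between the pads) lies 172 mm ahead of it; z points along the fingers, y is the direction in which the jaws open and shut (so a half turn about z gives the same grasp; the last joint's range is limited). The gripper opens to 91 mm and grips with 3 to 60 N. Pads are 32 mm wide; open, the fingers measure 118 mm over their backs; the gripper's body (76 mm by 178 mm) begins 60 mm behind the grasp point.
Start: joints at [-72.766, 18.312, 89.639, -0, 72.044, -1.146], TCP at [181.311, -545.664, 404.776] pointing down, gripper open.
Joint ranges: [-177.97, 177.97], [-48.28, 115.42], [12.27, 149.76], [-77.06, 257.06], [2.81, 150.46], [-146.56, 146.56]. Speed limits (degrees/s): [147.25, 147.25, 180, 180, 180, 180].

### API

Orientations are given as [roll, pitch, yaw] about the fixed x, y, z axes, in that order (R = Rz(yaw) Ry(pitch) Rx(roll)).
In Python, from workcell import status, vision, ticket gives the robot as it stands.
- The arm moves only by the shell command python3 -m jog 'ROWS' [FORCE]. ROWS is JSON, a list of rows, each a list of 7 numbers: the finger opening in m, from 0 to 0.0912, then the shift along the tool's x, y, z in m, then the turn, a rotation vector about the tool's x, y, z in rad. A call has 1 to 12 rows; each row shifts and turns the commanded pose from where the row before left it, along the tool's axes as they then stand; what a row does not reach is not made up. A row lasts 1/8 s, in which the tool goes at most 62.5 mm and 10.7 degrees, less where a joint would pass 70% of its speed; a pose out of reach is approached as far as the arm can. A call with a gripper value outside its range is refused whole. The fingers move at their own pace and stop on an object; FORCE is the grip in N (left out, the last holds). Time passes only in rows, so rows that do not move let the fingers close. It gives the time, the measured TCP pose, the force and the opening at its end, in the units of the state.
- status.state(): the state, without advancing time (a new reading comes with each control period).
- vision.grab_frame(name): name is "scene" or "top"; returns a dict with "color" (420x560x3 uint8, blue, green, red), "depth" (420x560 float32, mm along the optical axis (not along the pixel's ray), 0 where there is no reading), "fov_y" (degrees; the focal length in pixels is half the picture's height over the tangent of half this angle, whatever the lens; pixels are square), "cx", "cy" (the principal point, pixels), "pose" (4x4, takes a point from camera to world coordinates). Camera axes: x right, y down, z forward; pixel columns grow to the right and rows downward; lengths in mm; the calibration is good to about 2 mm. A picture is of the moment at which its call begins.
- ticket.job_done(): hands the job in, once; it reports no verdict.
Trained networks look in the newest picture that a camera, given by its name, has taken for a name from the list of things; names that differ only in an ending like _2 or _b are one class to them, and where a whole thing is asked for, a point or a joint stands for the part that bears it (a point fixed in the world has none). Each returns a list of dicts, best first, with "p" (0 to 1); they miss things now and then, are a little off and sometimes report something else, mostly with a low value. They report only what shows in the picture. A call takes as long as a camera call. They do not tell look-alikes from the thing itself.
- vision.find_in(camera, label): "location" ([x, y, z] in mm, in world coordinates, good to about 4 mm: the middle of the surface that is visible of it).
- vision.silhouettes(camera, label): "pixels" (420x560 bool, what is visible of it).
The state is a dict: "time_s": time; "qpos": joint angles; "qvel": joint speeds; "effort": joint torques, N m; "ee_pos": TCP position; "ee_rot": TCP orientation; "force": force on the tool from outside, world axes, zero at the start; "torque": the same for the moment, N m; "gripper_width": finger opening in mm.
Only numpy, scipy, OpenCV 4.12 (cv2) and the standard library are available. Lean on these libraries where they do the work, as an engineer would, in place of code of your own. Each camera call takes 0.05 s, during which the arm holds its last target.

### The job

Close up the washed condiment pots for the night: put each of the four loose lids on the pot that it matches in shape and size, turned to fit, so that it drops in and sits level on the rim all round. Leave the pots standing where they are, and do not disturb the squeeze bottle and the mug.

Things in the scene. Friction and masses are not known exactly. Their poses are not given: they have to be found in the camera images.
- lid_large_handle (a point): Loose steel lid, round, diameter 122 mm, with a round knob of diameter 24 mm. Plug underneath 88 mm across, 5 mm deep: 8 mm play all round in the mouth. Point: centre of the black handle (28 mm tall), 14 mm above the top of the 4 mm plate; z up. Lies plug down, point 23 mm above the table; on its pot, 18 mm above the rim. 0.15 kg.
- lid_small_handle (a point): Loose steel lid, round, diameter 84 mm, with a round knob of diameter 24 mm. Plug underneath 50 mm across, 5 mm deep: 8 mm play all round in the mouth. Point: centre of the black handle (28 mm tall), 14 mm above the top of the 4 mm plate; z up. Lies plug down, point 23 mm above the table; on its pot, 18 mm above the rim. 0.15 kg.
- lid_square_handle (a point): Loose steel lid, square, 104 mm by 104 mm, with a bar handle 44 mm long (along its x axis and a side), 16 mm wide. Plug underneath 70 mm by 70 mm, 5 mm deep: 8 mm play all round in the mouth. Point: centre of the black handle (28 mm tall), 14 mm above the top of the 4 mm plate; z up. Lies plug down, point 23 mm above the table; on its pot, 18 mm above the rim. 0.15 kg.
- lid_oblong_handle (a point): Loose steel lid, rectangular, 132 mm (along its x axis) by 82 mm (along y), with a bar handle 44 mm long (along x), 16 mm wide. Plug underneath 98 mm by 48 mm, 5 mm deep: 8 mm play all round in the mouth. Point: centre of the black handle (28 mm tall), 14 mm above the top of the 4 mm plate; z up. Lies plug down, point 23 mm above the table; on its pot, 18 mm above the rim. 0.15 kg.
- pot_large_rim (a point): Empty open steel pot, loose on the table, round, outside diameter 110 mm, 50 mm high, walls 3 mm, about 0.4 kg. The point is the centre of its mouth, level with the top of the rim; z is up.
- pot_small_rim (a point): Empty open steel pot, loose on the table, round, outside diameter 72 mm, 50 mm high, walls 3 mm, about 0.4 kg. The point is the centre of its mouth, level with the top of the rim; z is up.
- pot_square_rim (a point): Empty open steel pot, loose on the table, square, 92 mm by 92 mm outside, sides along its x and y axes, 50 mm high, walls 3 mm, about 0.4 kg. The point is the centre of its mouth, level with the top of the rim; z is up.
- pot_oblong_rim (a point): Empty open steel pot, loose on the table, rectangular, 120 mm (along its x axis) by 70 mm (along its y axis) outside, 50 mm high, walls 3 mm, about 0.4 kg. The point is the centre of its mouth, level with the top of the rim; z is up.
- squeeze_bottle_mid (a point): Bystander: white squeeze bottle with a red nozzle, diameter 62 mm, 190 mm tall; the point is at its middle, 95 mm up.
- mug_mid (a point): Bystander: white mug, diameter 72 mm, 75 mm high; the point is at its middle.
Not all that is in view belongs to the job. What is shaped like the part that bears pot_large_rim but brown is not meant.

How it is judged (in metres and radians):
At the end, for the whole second after the job is handed in: Each lid rests on its own pot: centred within 12 mm, level within 0.06 rad, plate down on the rim (within 2.5 mm), the square lid (any quarter turn) and oblong lid (either way round) turned to the pot within 0.2 rad. Every pot stands upright within 40 mm of where it began (horizontal distance between lid_large_handle and pot_large_rim below 0.012 m and z of lid_large_handle in the frame of pot_large_rim between 0.0155 and 0.0205 m and angle between each of lid_large_handle, pot_large_rim, lid_small_handle, pot_small_rim, lid_square_handle, pot_square_rim, lid_oblong_handle, pot_oblong_rim's own z axis and vertical below 0.06 rad and distance of each of pot_large_rim, pot_small_rim, pot_square_rim, pot_oblong_rim from where it was at the start of the episode below 0.04 m and linear speed of each of lid_large, lid_small, lid_square, lid_oblong below 0.02 m/s and horizontal distance between lid_small_handle and pot_small_rim below 0.012 m and z of lid_small_handle in the frame of pot_small_rim between 0.0155 and 0.0205 m and horizontal distance between lid_square_handle and pot_square_rim below 0.012 m and z of lid_square_handle in the frame of pot_square_rim between 0.0155 and 0.0205 m and (angle between the x axis of lid_square_handle and the x axis of pot_square_rim, either way round below 0.2 rad or angle between the x axis of lid_square_handle and the y axis of pot_square_rim, either way round below 0.2 rad) and horizontal distance between lid_oblong_handle and pot_oblong_rim below 0.012 m and z of lid_oblong_handle in the frame of pot_oblong_rim between 0.0155 and 0.0205 m and angle between the x axis of lid_oblong_handle and the x axis of pot_oblong_rim, either way round below 0.2 rad); the robot touches nothing.
It fails at once if the squeeze bottle is moved more than 40 mm or tipped over (distance of squeeze_bottle_mid from where it was at the start of the episode above 0.04 m or angle between squeeze_bottle_mid's own z axis and vertical above 0.5 rad).
It fails at once if the mug is moved more than 40 mm or tipped over (distance of mug_mid from where it was at the start of the episode above 0.04 m or angle between mug_mid's own z axis and vertical above 0.5 rad).
It fails at once if a pot is shoved more than 40 mm or tipped (distance of any of pot_large_rim, pot_small_rim, pot_square_rim, pot_oblong_rim from where it was at the start of the episode above 0.04 m or angle between any of pot_large_rim, pot_small_rim, pot_square_rim, pot_oblong_rim's own z axis and vertical above 0.4 rad).
It also fails if it takes over 120 s, if anything falls off the work surface, if the arm or the gripper's body presses on something with over 40 N, if the wrist force passes 120 N, or if a joint passes its speed limit or range.

## Working session

There is one attempt and no reset: what is moved stays moved. The work goes in short steps, Python scripts to look and compute and a shell command to move; the robot and the scene stay as the last step left them, time stands still between calls to the robot, and variables do not carry over. Pictures are saved under pics/ and viewed, and the job is handed in when it is done.

```bash
ls; mkdir -p pics; python3 - <<'E'
from workcell import status, vision
import cv2,json,pickle
s=status.state();print({k:s[k] for k in('time_s','ee_pos','ee_rot','force','gripper_width')})
for c in('top','scene'):
    f=vision.grab_frame(c);cv2.imwrite(f'pics/{c}0.png',f['color']);pickle.dump(f,open(f'{c}0.pkl','wb'))
    print(c,f['fov_y'],f['cx'],f['cy'],f['pose'].round(3).tolist())
E
```

```text
pics
{'time_s': 0.0, 'ee_pos': array([ 181.25179151, -545.49532506,  403.95448831]), 'ee_rot': array([-1.79899527e+02, -1.13762701e-03,  1.83789237e+01]), 'force': array([ 0.03390106, -0.64410281, -0.45189015]), 'gripper_width': 91.20804493587795}
top 51.26030938902058 279.94826992984395 209.20201201557683 [[-0.003, -0.985, 0.172, 255.536], [-1.0, 0.003, 0.0, -14.673], [-0.001, -0.172, -0.985, 1791.042], [0.0, 0.0, 0.0, 1.0]]
scene 45.16071378393309 281.34631167388125 204.28425561553297 [[0.662, 0.603, -0.445, 1394.433], [0.749, -0.541, 0.382, -720.127], [-0.01, -0.587, -0.81, 1627.396], [0.0, 0.0, 0.0, 1.0]]
```

View pics/top0.png

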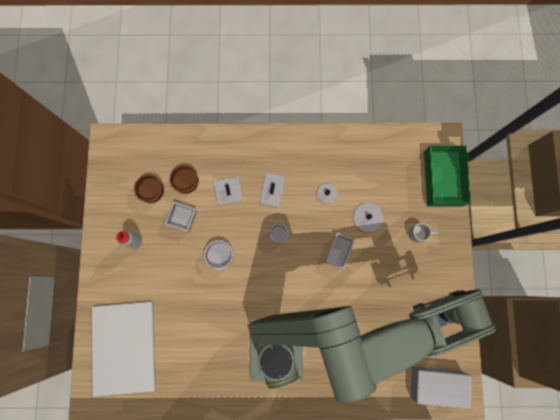

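View pics/scene0.png

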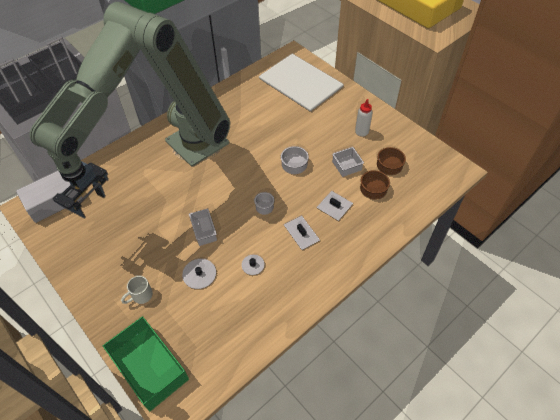

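```bash
python3 - <<'E'
from workcell import vision
for c in('top','scene'):
  for n in['lid_large_handle','lid_small_handle','lid_square_handle','lid_oblong_handle','pot_large_rim','pot_small_rim','pot_square_rim','pot_oblong_rim','squeeze_bottle_mid','mug_mid']:
    for d in vision.find_in(c,n)[:4]: print(c,n,round(d['p'],2),[round(float(v)) for v in d['location']])
E
```

```text
top lid_large_handle 0.72 [539, -373, 11]
top lid_small_handle 0.86 [633, -211, 7]
top lid_small_handle 0.41 [465, -584, 36]
top lid_square_handle 0.7 [644, 200, 8]
top lid_oblong_handle 0.88 [652, 18, 8]
top pot_large_rim 0.91 [651, 530, 6]
top pot_large_rim 0.65 [382, 238, 4]
top pot_large_rim 0.55 [696, 387, 4]
top pot_small_rim 0.52 [472, -7, 4]
top pot_square_rim 0.73 [542, 396, 4]
top pot_oblong_rim 0.74 [394, -256, 6]
top squeeze_bottle_mid 0.67 [436, 566, 122]
top mug_mid 0.83 [466, -584, 34]
scene lid_large_handle 0.88 [541, -380, 12]
scene lid_large_handle 0.23 [466, -8, 26]
scene lid_square_handle 0.77 [652, 191, 8]
scene lid_oblong_handle 0.82 [660, 12, 8]
scene lid_oblong_handle 0.22 [654, 192, 8]
scene pot_large_rim 0.95 [690, 392, 16]
scene pot_large_rim 0.84 [373, 236, 16]
scene pot_large_rim 0.57 [651, 538, 25]
scene pot_small_rim 0.82 [464, -8, 27]
scene pot_square_rim 0.7 [530, 395, 23]
scene pot_oblong_rim 0.64 [389, -250, 14]
scene pot_oblong_rim 0.38 [467, -9, 25]
scene squeeze_bottle_mid 0.88 [457, 563, 95]
scene mug_mid 0.63 [465, -581, 44]
```

The steel large pot is at top (218,255). The brown look-alikes at (148,188) and (184,180) aren't meant. I'll check an enlarged crop and measure from the point clouds.

```bash
cat > h.py <<'E'
import numpy as np,cv2
def cloud(f):
    h=f['depth'].shape[0];fl=h/2/np.tan(np.radians(f['fov_y']/2))
    v,u=np.mgrid[:h,:f['depth'].shape[1]];d=f['depth'].astype(float)
    P=np.stack([(u-f['cx'])/fl*d,(v-f['cy'])/fl*d,d,np.ones_like(d)],-1)@np.asarray(f['pose']).T
    P=P[...,:3];P[d==0]=np.nan
    return P
APX={'lidL':(539,-376),'lidS':(633,-211),'lidSq':(648,196),'lidOb':(656,15),'potL':(378,238),'potS':(468,-7),'potSq':(537,396),'potOb':(392,-253)}
E
python3 - <<'E'
from h import *
import pickle
fs={c:pickle.load(open(f'{c}0.pkl','rb'))for c in('top','scene')}
im=fs['top']['color'][165:275,100:440];cv2.imwrite('pics/crop0.png',cv2.resize(im,None,fx=2.35,fy=2.35,interpolation=cv2.INTER_CUBIC))
for c,f in fs.items():
    P=cloud(f).reshape(-1,3)
    print(c,'table z',np.nanmedian(P[(abs(P[:,0]-550)<30)&(abs(P[:,1]-100)<30)][:,2]))
    for n,(x,y) in APX.items():
        Q=P[np.hypot(P[:,0]-x,P[:,1]-y)<85]
        lid=n[:3]=='lid'
        for lo,hi in (((5,16),(20,45)) if lid else ((15,65),(40,60),(-5,8))):
            S=Q[(Q[:,2]>lo)&(Q[:,2]<hi)]
            if len(S)<4: print(c,n,lo,hi,len(S));continue
            r=cv2.minAreaRect(S[:,:2].astype(np.float32));ci=cv2.minEnclosingCircle(S[:,:2].astype(np.float32))
            print(c,n,(lo,hi),len(S),'z',np.median(S[:,2]).round(1),S[:,2].max().round(1),'mean',S[:,:2].mean(0).round(1),'rect',np.round(r[0],1),np.round(r[1],1),round(r[2],1),'circ',np.round(ci[0],1),round(ci[1],1))
E
```

```text
top table z 1.5555858787893158
top lidL (5, 16) 597 z 9.3 16.0 mean [ 534.8 -374.1] rect [ 537.8 -373.7] [161.3 161.6] 64.4 circ [ 539.5 -376.7] 84.0
top lidL (20, 45) 36 z 32.8 43.8 mean [ 535.1 -369.6] rect [ 537.3 -362.2] [82.  27.6] 85.8 circ [ 550.3 -363.1] 41.0
top lidS (5, 16) 376 z 8.5 15.9 mean [ 634.3 -209.3] rect [ 632.8 -211.9] [164.7 159.3] 55.7 circ [ 633.3 -210.5] 84.2
top lidS (20, 45) 27 z 35.2 42.8 mean [ 633.  -207.1] rect [ 628.1 -213.5] [34.3 20.7] 42.6 circ [ 628.8 -212.9] 18.1
top lidSq (5, 16) 562 z 9.4 16.0 mean [647.3 199.4] rect [650.1 196.6] [159.6 166.6] 56.4 circ [647.9 195.8] 84.7
top lidSq (20, 45) 46 z 37.1 42.3 mean [642.8 201.1] rect [636.7 195.2] [ 54.  122.1] 71.3 circ [639.3 206. ] 62.1
top lidOb (5, 16) 541 z 9.3 15.9 mean [651.9  16. ] rect [656.5  16.2] [157.8 166.9] 62.0 circ [656.2  15.3] 84.7
top lidOb (20, 45) 51 z 35.6 44.6 mean [649.4  19.8] rect [649.8  20.6] [70.9 46. ] 59.5 circ [642.6  23.5] 37.6
top potL (15, 65) 198 z 48.3 60.2 mean [379.3 240. ] rect [376.9 233.3] [111.6 115.1] 0.5 circ [377.1 233.6] 58.5
top potL (40, 60) 154 z 5
[... 2920 characters left out ...]
65) 364 z 37.0 57.2 mean [533.3 385.3] rect [532.7 387.5] [104.6 106.7] 70.7 circ [532.5 385.4] 67.9
scene potSq (40, 60) 167 z 47.0 57.2 mean [531.4 385.7] rect [532.  386.2] [101.6 106.3] 70.1 circ [533.  384.2] 67.8
scene potSq (-5, 8) 471 z 1.3 8.0 mean [545.9 388.4] rect [547.1 390.2] [168.6 145. ] 62.1 circ [537. 396.] 84.9
scene potOb (15, 65) 318 z 43.8 58.0 mean [ 396.6 -256.3] rect [ 395.5 -256.4] [ 77.2 130.5] 68.0 circ [ 396.2 -255.4] 74.8
scene potOb (40, 60) 180 z 48.7 58.0 mean [ 395.3 -256.4] rect [ 396.  -256.7] [ 76.7 129.5] 67.8 circ [ 397.7 -257.2] 72.8
scene potOb (-5, 8) 826 z 0.8 8.0 mean [ 395.8 -254.7] rect [ 399.  -255.6] [168.2 153.7] 65.8 circ [ 392.3 -252.9] 84.9
```

View pics/crop0.png

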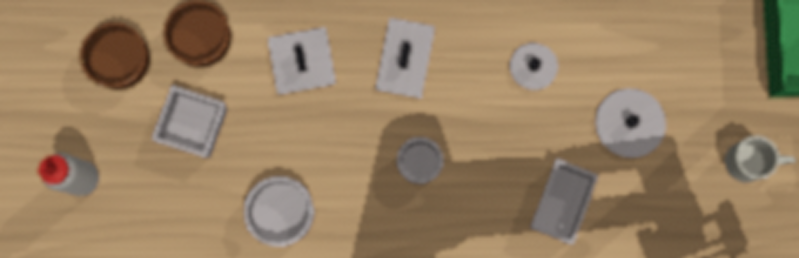

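The crop shows the steel large pot (278,210), small pot (420,160), square pot (190,120) and oblong pot (565,200). The lids are square (300,60), oblong (405,58), small (533,66) and large (630,122). The brown bowls on the left are decoys. Next I'll fit the known shapes to the silhouettes to get accurate poses.

```bash
cat >> h.py <<'E'
from scipy.optimize import minimize
SHAPE={'lidL':('lid_large_handle','c',61,61),'lidS':('lid_small_handle','c',42,42),'lidSq':('lid_square_handle','r',52,52),'lidOb':('lid_oblong_handle','r',66,41),
'potL':('pot_large_rim','c',55,55),'potS':('pot_small_rim','c',36,36),'potSq':('pot_square_rim','r',46,46),'potOb':('pot_oblong_rim','r',60,35)}
def proj(f,X):
    h=f['depth'].shape[0];fl=h/2/np.tan(np.radians(f['fov_y']/2));T=np.linalg.inv(np.asarray(f['pose']))
    c=X@T[:3,:3].T+T[:3,3];return c[:,:2]/c[:,2:]*fl+[f['cx'],f['cy']]
def ring(kind,a,b,n=40):
    if kind=='c':
        t=np.linspace(0,2*np.pi,n,endpoint=False);return np.c_[a*np.cos(t),b*np.sin(t)]
    return np.array([[a,b],[-a,b],[-a,-b],[a,-b]],float)
def render(f,n,p,dz=0):
    _,k,a,b=SHAPE[n];x,y,w=p;c,s=np.cos(w),np.sin(w);R=np.array([[c,-s],[s,c]])
    S=8;img=np.zeros((420*1,560*1),np.uint8)
    parts=[(k,a,b,0,50)] if n[:3]=='pot' else [(k,a,b,5+dz,9+dz),(('c',12,12) if k=='c' else ('r',22,8))+(9+dz,37+dz)]
    cx,cy=proj(f,np.array([[x,y,10.]]))[0].round().astype(int);o=np.array([cx-40,cy-40])
    m=np.zeros((80*S,80*S),np.uint8)
    for kk,aa,bb,z0,z1 in parts:
        r=ring(kk,aa,bb)@R.T+[x,y]
        q=np.vstack([proj(f,np.c_[r,np.full(len(r),z)]) for z in(z0,z1)])
        hull=cv2.convexHull((((q-o+.5)*S-.5)*16).round().astype(np.int32).reshape(-1,1,2))
        cv2.fillConvexPoly(m,hull,1,shift=4)
    return o,cv2.resize(m.astype(np.float32),(80,80),interpolation=cv2.INTER_AREA)
def fit(f,n,mask,p0,dz=0):
    def cost(p):
        o,m=render(f,n,p,dz);t=np.zeros((80,80),np.float32)
        y0,x0=max(o[1],0),max(o[0],0);sub=mask[y0:o[1]+80,x0:o[0]+80];t[y0-o[1]:y0-o[1]+sub.shape[0],x0-o[0]:x0-o[0]+sub.shape[1]]=sub
        return 1-np.minimum(m,t).sum()/np.maximum(m,t).sum()
    best=None
    for w in ([0] if SHAPE[n][1]=='c' else np.radians(np.arange(-90,90,15)) if SHAPE[n][2]!=SHAPE[n][3] or True else []):
        c=cost([p0[0],p0[1],w])
        if best is None or c<best[0]: best=(c,w)
    p=np.array([*p0,best[1]])
    for s in (8,3):
        r=minimize(cost,p,method='Nelder-Mead',options=dict(initial_simplex=[p,p+[s,0,0],p+[0,s,0],p+[0,0,.015*s]],xatol=.05,fatol=1e-5));p=r.x
    return p,r.fun
def pick(masks,f,p0):
    u,v=proj(f,np.array([[*p0,15.]]))[0]
    for d in masks:
        ys,xs=np.nonzero(d['pixels'])
        if len(xs) and np.hypot(xs.mean()-u,ys.mean()-v)<15: return d
E
cat > meas.py <<'E'
from h import *
from workcell import vision
import sys
names=sys.argv[1:] or list(SHAPE)
for c in('top','scene'):
    f=vision.grab_frame(c)
    for n in names:
        d=pick(vision.silhouettes(c,SHAPE[n][0]),f,APX[n])
        if d is None: print(c,n,'none');continue
        p,e=fit(f,n,d['pixels'],APX[n]);print(c,n,'p',round(d['p'],2),p[:2].round(1),'yaw',np.degrees(p[2]).round(1),'1-IoU',round(e,3))
E
time python3 meas.py
```

```text
top lidL p 0.74 [ 532.7 -373.8] yaw 3.0 1-IoU 0.093
top lidS p 0.52 [ 636.2 -208.4] yaw 4.4 1-IoU 0.063
top lidSq p 0.56 [646.  204.5] yaw -78.8 1-IoU 0.084
top lidOb p 0.78 [649.7  21.7] yaw -10.4 1-IoU 0.061
top potL p 0.59 [379.6 235.4] yaw 2.4 1-IoU 0.059
top potS p 0.69 [464.9  -4.6] yaw 4.4 1-IoU 0.115
top potSq p 0.82 [534.1 394.1] yaw -13.3 1-IoU 0.13
top potOb p 0.59 [ 392.3 -251.9] yaw -21.9 1-IoU 0.051
scene lidL p 0.92 [ 535.6 -380.9] yaw 9.0 1-IoU 0.075
scene lidS p 0.6 [ 637.9 -213.2] yaw 0.4 1-IoU 0.076
scene lidSq p 0.98 [645.8 200.2] yaw -79.9 1-IoU 0.063
scene lidOb p 0.78 [652.4  13.3] yaw -10.9 1-IoU 0.063
scene potL p 0.66 [380.  228.6] yaw 10.2 1-IoU 0.058
scene potS p 0.72 [463.3  -8.5] yaw 3.5 1-IoU 0.071
scene potSq p 0.88 [529.2 387.5] yaw -16.7 1-IoU 0.071
scene potOb p 0.72 [ 393.1 -256. ] yaw -20.0 1-IoU 0.082
real	0m16.727s
user	0m6.878s
sys	0m0.303s
```

```bash
python3 meas.py; python3 - <<'E'
from h import *
import pickle
f=pickle.load(open('scene0.pkl','rb'))
cv2.imwrite('pics/crop1.png',cv2.resize(f['color'][80:300,120:420],None,fx=2.6,fy=2.6,interpolation=cv2.INTER_CUBIC))
E
```

```text
top lidL p 0.92 [ 533.6 -375.5] yaw 3.0 1-IoU 0.041
top lidS p 0.57 [ 634.8 -207.8] yaw -0.2 1-IoU 0.084
top lidSq p 0.62 [646.7 203.7] yaw -78.9 1-IoU 0.059
top lidOb p 0.68 [652.1  19.7] yaw -12.0 1-IoU 0.055
top potL p 0.59 [380.4 234.1] yaw 2.2 1-IoU 0.092
top potS p 0.81 [465.2  -4.7] yaw 4.0 1-IoU 0.074
top potSq p 0.85 [533.9 392.6] yaw -16.6 1-IoU 0.063
top potOb p 0.92 [ 394.3 -253.3] yaw -21.5 1-IoU 0.085
scene lidL p 0.92 [ 535.5 -379.9] yaw 10.5 1-IoU 0.05
scene lidS p 0.84 [ 636.3 -212.5] yaw 1.4 1-IoU 0.071
scene lidSq p 0.89 [647.  199.1] yaw -79.4 1-IoU 0.15
scene lidOb p 0.71 [653.3  14.3] yaw -10.9 1-IoU 0.071
scene potL p 0.79 [376.6 230.6] yaw 9.8 1-IoU 0.069
scene potS p 0.87 [463.4  -8.5] yaw 8.5 1-IoU 0.084
scene potSq p 0.92 [530.3 388. ] yaw -18.2 1-IoU 0.062
scene potOb p 0.6 [ 393.4 -257.3] yaw -20.5 1-IoU 0.089
```

View pics/crop1.png

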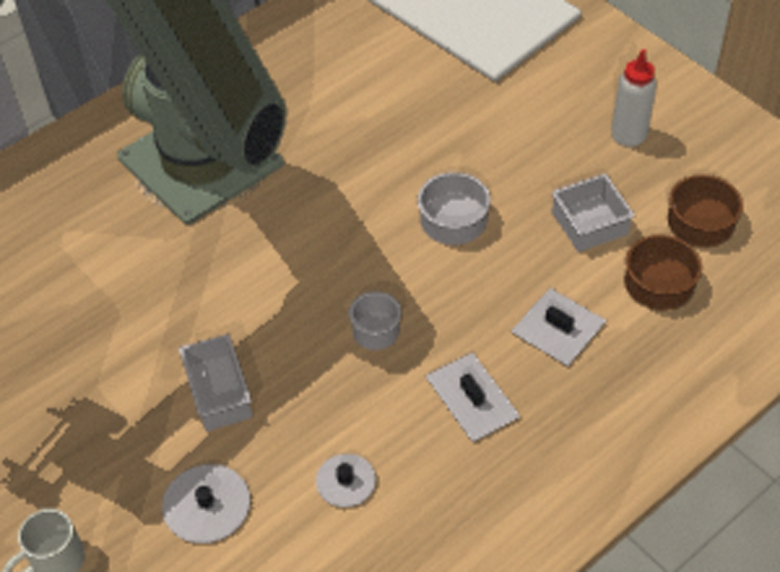

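Scene crop: the same eight steel parts, and the two brown bowls at (705,210) and (663,270) are the decoys. The silhouette fits agree between cameras to about 5 mm, so I'll start with the large lid.

```bash
cat > plan.py <<'E'
# plan.py tx ty tz [yaw]: shift in present tool axes, m, turn
import sys,numpy as np
from scipy.spatial.transform import Rotation as R
from workcell import status
s=status.state();r=R.from_euler('xyz',s['ee_rot'],degrees=True)
t=[float(a) for a in sys.argv[1:]]
d=r.inv().apply(np.array(t[:3])-s['ee_pos'])/1000
print('t',s['time_s'],'pos',s['ee_pos'].round(1),'rot',s['ee_rot'].round(2),'F',s['force'].round(1),'w',round(s['gripper_width'],1))
print('shift',d.round(4))
if len(t)>3: print('rotvec',(r.inv()*R.from_euler('xyz',[180,0,t[3]],degrees=True)).as_rotvec().round(4))
E
python3 plan.py 534.3 -377.5 300 18.4; python3 plan.py 534.3 -377.5 300 0
```

```text
t 2.9 pos [ 181.3 -545.7  404.8] rot [180.    -0.    18.38] F [-0.1  0.6 -0.2] w 91.8
shift [ 0.388  -0.0483  0.1048]
rotvec [ 0.0001 -0.     -0.0003]
t 2.9 pos [ 181.3 -545.7  404.8] rot [180.    -0.    18.38] F [-0.1  0.6 -0.2] w 91.8
shift [ 0.388  -0.0483  0.1048]
rotvec [ 1.000e-04 -0.000e+00  3.208e-01]
```

```bash
python3 -m jog '[[0.07,0.0485,-0.006,0.013,0,0,0],[0.07,0.0485,-0.006,0.013,0,0,0],[0.07,0.0485,-0.006,0.013,0,0,0],[0.07,0.0485,-0.006,0.013,0,0,0],[0.07,0.0485,-0.006,0.013,0,0,0],[0.07,0.0485,-0.006,0.013,0,0,0],[0.07,0.0485,-0.006,0.013,0,0,0],[0.07,0.0485,-0.006,0.013,0,0,0],[0.07,0,0,0,0,0,0],[0.07,0,0,0,0,0,0]]' 20; python3 plan.py 534.3 -377.5 204 18.4
```

```text
time_s: 4.15
ee_pos: [534.1, -377.9, 300.7]
ee_rot: [-180.0, 0.0, 18.4]
force: [-0.1, -0.8, -0.2]
gripper_width: 70.1
t 4.15 pos [ 534.1 -377.9  300.7] rot [-1.800e+02  5.000e-02  1.841e+01] F [-0.1 -0.8 -0.2] w 70.1
shift [ 0.0004 -0.0003  0.0967]
rotvec [-0.0001  0.0008  0.0001]
```

```bash
python3 -m jog '[[0.07,0,0,0.04,0,0,0],[0.07,0,0,0.035,0,0,0],[0.07,0,0,0.02,0,0,0],[0.07,0,0,0,0,0,0],[0.01,0,0,0,0,0,0],[0.01,0,0,0,0,0,0],[0.01,0,0,0,0,0,0],[0.01,0,0,0,0,0,0],[0.01,0,0,0,0,0,0],[0.01,0,0,0,0,0,0]]' 20; python3 - <<'E'
from workcell import vision;import cv2
f=vision.grab_frame('scene');cv2.imwrite('pics/g1.png',cv2.resize(f['color'][180:330,100:300],None,fx=3.5,fy=3.5,interpolation=cv2.INTER_CUBIC))
E
```

```text
time_s: 5.4
ee_pos: [534.5, -377.9, 206.0]
ee_rot: [180.0, -0.0, 18.4]
force: [-0.2, -0.3, 0.5]
gripper_width: 23.4
```

View pics/g1.png

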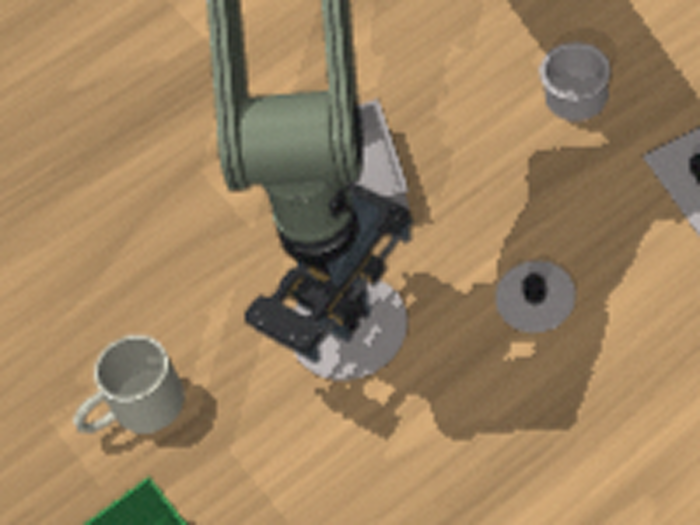

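Grip width of 23.4 mm matches the knob. Lifting.

```bash
python3 -m jog '[[0.01,0,0,-0.03,0,0,0],[0.01,0,0,-0.04,0,0,0],[0.01,0,0,-0.04,0,0,0],[0.01,0,0,0,0,0,0]]' 20; python3 plan.py 379.2 232.2 315 18.4
python3 - <<'E'
from workcell import vision;import cv2,numpy as np
from h import *
for c in('scene','top'):
  f=vision.grab_frame(c)
  ds=vision.silhouettes(c,'lid_large_handle')
  for d in ds[:3]:
    ys,xs=np.nonzero(d['pixels']);print(c,d['p'],xs.mean(),ys.mean(),len(xs))
    p,e=fit(f,'lidL',d['pixels'],(534,-378),109);print(p,e)
E
```

```text
time_s: 5.95
ee_pos: [535.0, -378.1, 319.1]
ee_rot: [179.7, -0.2, 18.4]
force: [0.1, -0.6, -1.4]
gripper_width: 23.5
t 5.95 pos [ 535.  -378.1  319.1] rot [179.67  -0.23  18.38] F [ 0.1 -0.6 -1.4] w 23.5
shift [ 0.0446 -0.6283  0.0007]
rotvec [ 0.0057 -0.0041 -0.0003]
scene 0.98 198.91612903225806 261.6623655913979 465
[ 5.37057749e+02 -3.79467746e+02  7.54733144e-02] 0.4760285019874573
```

```bash
python3 -m jog '[[0.01,0.0037,-0.0523,0,0,0,0],[0.01,0.0037,-0.0523,0,0,0,0],[0.01,0.0037,-0.0523,0,0,0,0],[0.01,0.0037,-0.0523,0,0,0,0],[0.01,0.0037,-0.0523,0,0,0,0],[0.01,0.0037,-0.0523,0,0,0,0],[0.01,0.0037,-0.0523,0,0,0,0],[0.01,0.0037,-0.0523,0,0,0,0],[0.01,0.0037,-0.0523,0,0,0,0],[0.01,0.0037,-0.0523,0,0,0,0],[0.01,0.0037,-0.0523,0,0,0,0],[0.01,0.0037,-0.0523,0,0,0,0]]' 20;python3 -m jog '[[0.01,0,0,0,0,0,0]]'; python3 plan.py 379.2 232.2 275 18.4
cat > snap.py <<'E'
# snap.py file x y z cams...: 200px-wide crops around a world point
import sys,cv2,numpy as np
from h import *
from workcell import vision
X=np.array([[float(a) for a in sys.argv[2:5]]]);out=[]
for c in('top','scene'):
    f=vision.grab_frame(c);u,v=proj(f,X)[0].round().astype(int)
    im=cv2.copyMakeBorder(f['color'],60,60,60,60,cv2.BORDER_CONSTANT)[v:v+120,u:u+120]
    print(c,'crop origin',u-60,v-60);out.append(cv2.resize(im,(395,395),interpolation=cv2.INTER_CUBIC))
cv2.imwrite(sys.argv[1],np.hstack(out))
E
python3 snap.py pics/p1.png 379 232 60
```

```text
time_s: 7.65
ee_pos: [377.6, 233.2, 314.5]
ee_rot: [180.0, 0.1, 18.4]
force: [0.3, -0.6, -1.0]
gripper_width: 23.2
time_s: 7.78
ee_pos: [377.5, 234.2, 314.5]
ee_rot: [180.0, 0.1, 18.7]
force: [-0.1, -0.1, -1.5]
gripper_width: 23.6
t 7.775 pos [377.5 234.2 314.5] rot [1.800e+02 1.300e-01 1.869e+01] F [-0.1 -0.1 -1.5] w 23.6
shift [0.001  0.0025 0.0395]
rotvec [0.     0.0024 0.0051]
top crop origin 158 194
scene crop origin 235 94
```

View pics/p1.png

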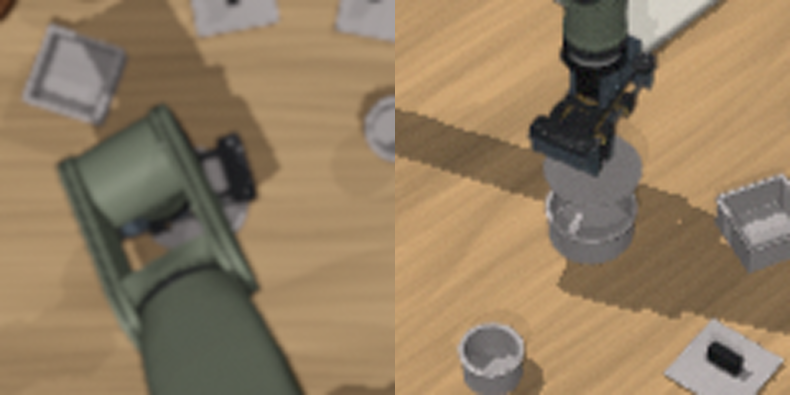

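```bash
python3 -m jog '[[0.01,0.001,0.0025,0.03,0,0,0],[0.01,0,0,0.02,0,0,0],[0.01,0,0,0,0,0,0],[0.01,0,0,0,0,0,0]]' 20; 
cat > ov.py <<'E'
# ov.py file lid x y dz pot px py [yawlid yawpot]: scene picture, outlines of plate at height and of pot rim for check
import sys,cv2,numpy as np
from h import *
from workcell import vision
a=sys.argv;lid=a[2];x,y,dz=map(float,a[3:6]);pot=a[6];px,py=map(float,a[7:9]);yl,yp=(map(float,a[9:11]) if len(a)>9 else (0,0))
f=vision.grab_frame('scene');o=proj(f,np.array([[px,py,60.]]))[0].round().astype(int)-[50,38]
s=7;im=cv2.resize(f['color'][max(o[1],0):o[1]+85,max(o[0],0):o[0]+110],None,fx=s,fy=s,interpolation=cv2.INTER_NEAREST)
o=np.maximum(o,0)
for n,X,Y,z,w,col in((lid,x,y,9+dz,yl,(0,0,255)),(pot,px,py,50,yp,(0,255,0)),(pot,px,py,0,yp,(255,200,0))):
    _,k,A,B=SHAPE[n];w=np.radians(w);r=ring(k,A,B)@np.array([[np.cos(w),np.sin(w)],[-np.sin(w),np.cos(w)]])+[X,Y]
    q=((proj(f,np.c_[r,np.full(len(r),z)])-o+.5)*s).round().astype(np.int32);cv2.polylines(im,[q.reshape(-1,1,2)],True,col,1)
cv2.imwrite(a[1],im)
E
python3 plan.py 379.2 232.2 249 18.4;python3 ov.py pics/o1.png lidL 379.2 232 58 potL 379.2 232.2
```

```text
time_s: 8.38
ee_pos: [380.9, 229.1, 266.1]
ee_rot: [180.0, -0.0, 18.3]
force: [-0.2, 0.6, -1.4]
gripper_width: 23.3
t 8.375 pos [380.9 229.1 266.1] rot [ 1.7999e+02 -3.0000e-02  1.8290e+01] F [-0.2  0.6 -1.4] w 23.3
shift [-0.0007 -0.0035  0.0171]
rotvec [ 0.0001 -0.0006 -0.0019]
```

View pics/o1.png

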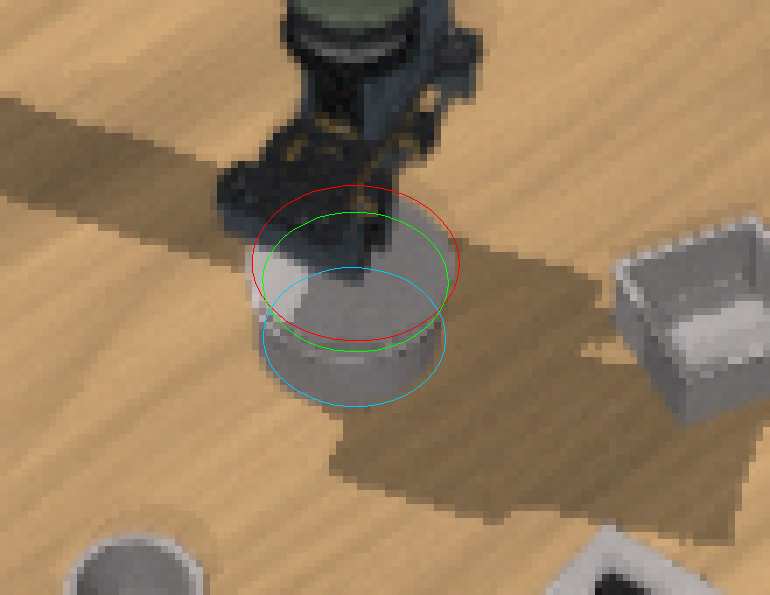

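Relative to the outlines, the lid and pot show the same small offset, so they are concentric. Lowering.

```bash
python3 -m jog '[[0.01,-0.001,0,0.008,0,0,0],[0.01,0,0,0.005,0,0,0],[0.01,0,0,0.002,0,0,0],[0.01,0,0,0.001,0,0,0],[0.01,0,0,0,0,0,0]]' 20
```

```text
time_s: 9.05
ee_pos: [379.1, 229.3, 250.9]
ee_rot: [180.0, 0.0, 18.4]
force: [-3.1, -2.3, 11.7]
gripper_width: 23.1
```

```bash
python3 ov.py pics/o2.png lidL 379 229.5 45 potL 379 229.5
```

```text
(no output)
```

View pics/o2.png

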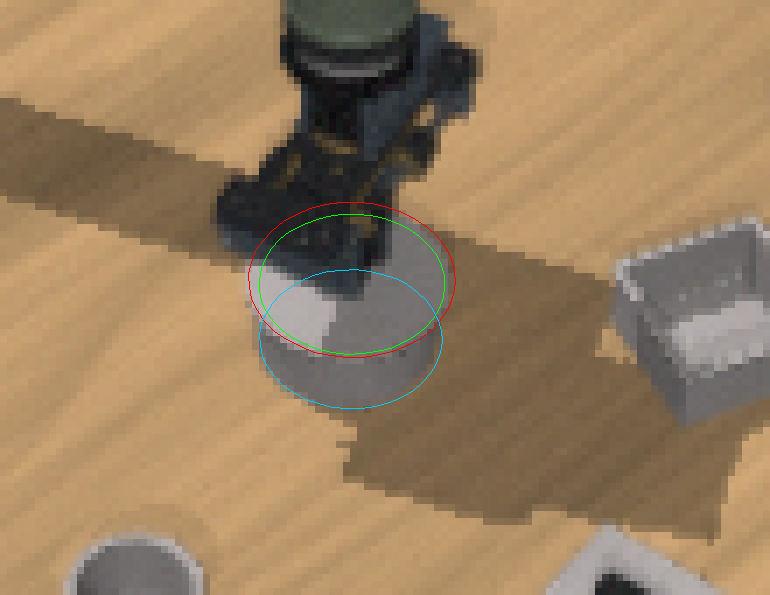

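Contact came at the expected seated height (250.9 mm, 11.7 N). Release and retreat.

```bash
python3 -m jog '[[0.06,0,0,0,0,0,0],[0.06,0,0,0,0,0,0],[0.06,0,0,0,0,0,0],[0.06,0,0,-0.02,0,0,0],[0.06,0,0,-0.03,0,0,0],[0.06,0,0,-0.03,0,0,0],[0.06,0,0,0,0,0,0],[0.06,0,0,0,0,0,0]]' 20; python3 plan.py 636.3 -211 310 18.4;python3 snap.py pics/p2.png 379 232 60;
```

```text
time_s: 10.1
ee_pos: [379.1, 229.2, 328.9]
ee_rot: [180.0, 0.1, 18.4]
force: [0.2, 0.5, -0.5]
gripper_width: 60.1
t 10.1 pos [379.1 229.2 328.9] rot [1.7998e+02 9.0000e-02 1.8380e+01] F [ 0.2  0.5 -0.5] w 60.1
shift [0.1053 0.4989 0.019 ]
rotvec [ 0.0004  0.0015 -0.0003]
top crop origin 158 194
scene crop origin 235 94
```

View pics/p2.png

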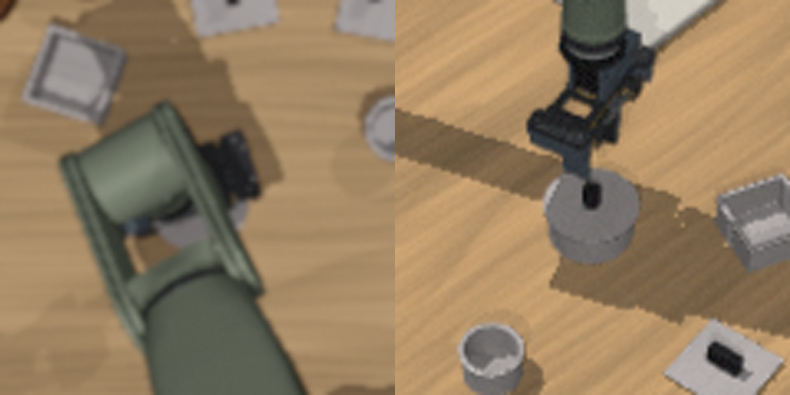

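The large lid is seated level. Now the small lid.

```bash
python3 -m jog '[[0.06,0.0118,0.0556,0,0,0,0],[0.06,0.0118,0.0556,0,0,0,0],[0.06,0.0118,0.0556,0,0,0,0],[0.06,0.0118,0.0556,0,0,0,0],[0.06,0.0118,0.0556,0,0,0,0],[0.06,0.0118,0.0556,0,0,0,0],[0.06,0.0118,0.0556,0,0,0,0],[0.06,0.0118,0.0556,0.01,0,0,0],[0.06,0.0118,0.0556,0.01,0,0,0],[0.06,0,0,0,0,0,0],[0.06,0,0,0,0,0,0]]' 20; python3 plan.py 636.7 -212.2 206 18.4
```

```text
time_s: 11.58
ee_pos: [637.6, -211.7, 308.2]
ee_rot: [-179.9, 0.1, 18.4]
force: [-0.3, 0.9, -0.4]
gripper_width: 59.9
t 11.575 pos [ 637.6 -211.7  308.2] rot [-1.7987e+02  1.4000e-01  1.8350e+01] F [-0.3  0.9 -0.4] w 59.9
shift [-0.0008  0.0004  0.1022]
rotvec [-0.0023  0.0024 -0.0008]
```

```bash
python3 -m jog '[[0.06,0,0,0.045,0,0,0],[0.06,0,0,0.035,0,0,0],[0.06,0,0,0.022,0,0,0],[0.06,0,0,0,0,0,0],[0.01,0,0,0,0,0,0],[0.01,0,0,0,0,0,0],[0.01,0,0,0,0,0,0],[0.01,0,0,0,0,0,0],[0.01,0,0,0,0,0,0]]' 20;python3 snap.py pics/p3.png 637 -212 20
```

```text
time_s: 12.7
ee_pos: [638.1, -212.0, 208.3]
ee_rot: [180.0, -0.0, 18.4]
force: [-0.5, 1.1, 2.3]
gripper_width: 23.5
top crop origin 268 132
scene crop origin 193 202
```

View pics/p3.png

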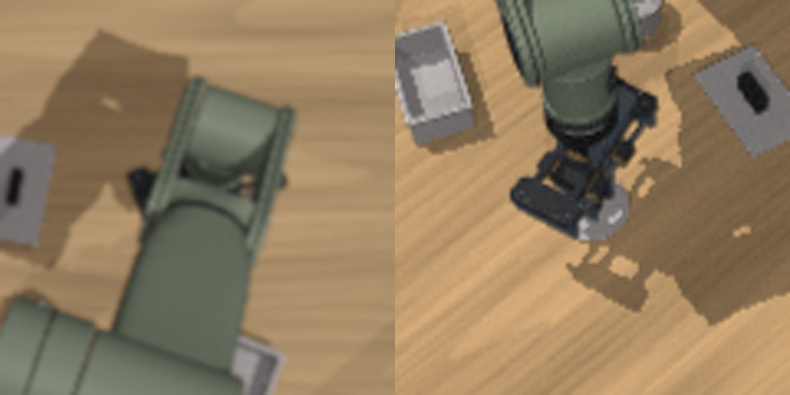

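Gripped (23.5 mm). Seated TCP height will be about 253. Lift, then carry to the small pot.

```bash
python3 -m jog '[[0.01,0,0,-0.03,0,0,0],[0.01,0,0,-0.04,0,0,0],[0.01,0,0,-0.03,0,0,0],[0.01,0,0,0,0,0,0],[0.01,0,0,0,0,0,0]]' 20; python3 plan.py 464 -8 300 18.4
```

```text
time_s: 13.42
ee_pos: [637.5, -211.8, 305.8]
ee_rot: [-179.9, 0.2, 18.4]
force: [-1.0, 1.0, -0.9]
gripper_width: 23.1
t 13.425 pos [ 637.5 -211.8  305.8] rot [-1.7989e+02  1.5000e-01  1.8380e+01] F [-1.   1.  -0.9] w 23.1
shift [-0.1003 -0.2481  0.0065]
rotvec [-0.0018  0.0027 -0.0004]
```

```bash
python3 -m jog '[[0.01,-0.02,-0.0496,0,0,0,0],[0.01,-0.02,-0.0496,0,0,0,0],[0.01,-0.02,-0.0496,0,0,0,0],[0.01,-0.02,-0.0496,0,0,0,0],[0.01,-0.02,-0.0496,0,0,0,0],[0.01,0,0,0.02,0,0,0],[0.01,0,0,0.015,0,0,0],[0.01,0,0,0,0,0,0],[0.01,0,0,0,0,0,0],[0.01,0,0,0,0,0,0]]' 20; python3 plan.py 464 -8 253 18.4;python3 ov.py pics/o3.png lidS 464 -8 62 potS 464 -8
```

```text
time_s: 14.68
ee_pos: [465.1, -8.3, 273.0]
ee_rot: [180.0, -0.0, 18.4]
force: [-0.4, -0.5, -1.8]
gripper_width: 23.4
t 14.675 pos [465.1  -8.3 273. ] rot [ 1.7998e+02 -3.0000e-02  1.8360e+01] F [-0.4 -0.5 -1.8] w 23.4
shift [-0.001  -0.0006  0.02  ]
rotvec [ 0.0003 -0.0005 -0.0006]
```

View pics/o3.png

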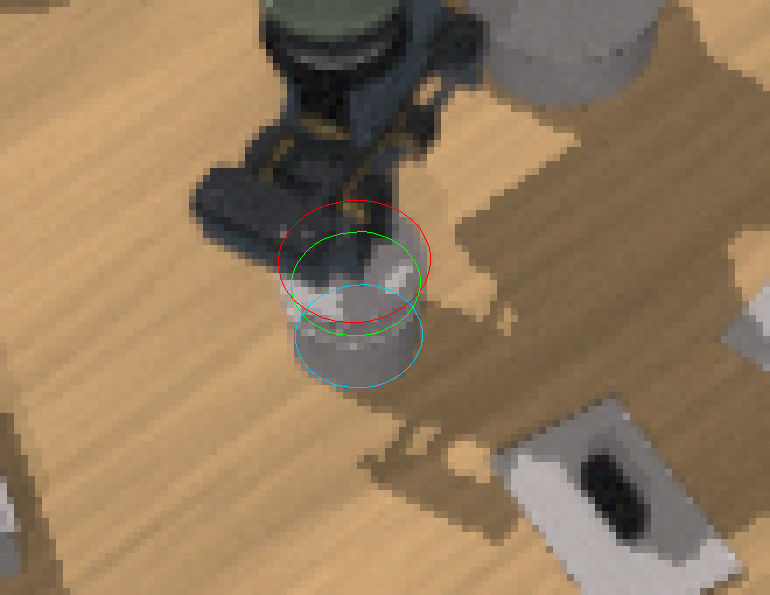

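```bash
python3 -m jog '[[0.01,-0.001,0,0.01,0,0,0],[0.01,0,0,0.006,0,0,0],[0.01,0,0,0.003,0,0,0],[0.01,0,0,0.001,0,0,0],[0.01,0,0,0,0,0,0]]' 20;python3 ov.py pics/o4.png lidS 464 -8 45 potS 464 -8
```

```text
time_s: 15.35
ee_pos: [463.7, -8.5, 253.3]
ee_rot: [-180.0, 0.1, 18.4]
force: [-2.4, -0.1, 5.7]
gripper_width: 23.1
```

View pics/o4.png

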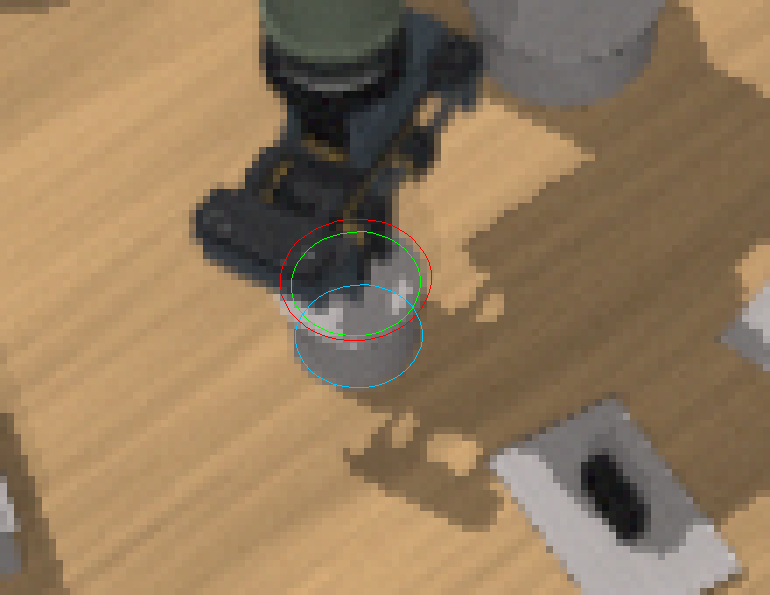

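Seated (5.7 N at 253.3). Release, retreat and check.

```bash
python3 -m jog '[[0.06,0,0,0,0,0,0],[0.06,0,0,0,0,0,0],[0.06,0,0,0,0,0,0],[0.06,0,0,-0.02,0,0,0],[0.06,0,0,-0.03,0,0,0],[0.06,0,0,-0.03,0,0,0],[0.06,0,0,0,0,0,0],[0.06,0,0,0,0,0,0]]' 20; python3 plan.py 652.5 14.8 310 -11;python3 ov.py pics/o5.png lidS 464 -8 45 potS 464 -8
```

```text
time_s: 16.4
ee_pos: [463.6, -8.4, 332.0]
ee_rot: [-180.0, 0.1, 18.4]
force: [-0.2, 0.1, -0.5]
gripper_width: 59.9
t 16.4 pos [463.6  -8.4 332. ] rot [-1.7998e+02  8.0000e-02  1.8380e+01] F [-0.2  0.1 -0.5] w 59.9
shift [0.1867 0.0375 0.0217]
rotvec [-0.      0.0014  0.5128]
```

View pics/o5.png

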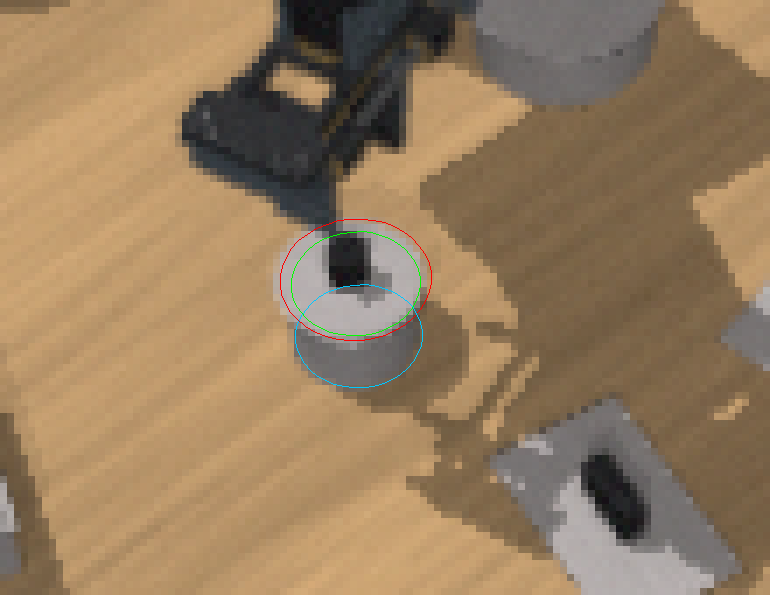

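The small lid is seated, about 3 mm off centre to the left and well inside 12 mm. Now the oblong lid.

```bash
python3 -m jog '[[0.06,0.0467,0.0094,0,0,0,0],[0.06,0.0467,0.0094,0,0,0,0],[0.06,0.0467,0.0094,0,0,0,0],[0.06,0.0467,0.0094,0.02,0,0,0],[0.06,0,0,0,0,0,0.171],[0.06,0,0,0,0,0,0.171],[0.06,0,0,0,0,0,0.171],[0.06,0,0,0,0,0,0],[0.06,0,0,0,0,0,0]]' 20; python3 plan.py 652.5 14.8 207 -11
```

```text
time_s: 17.58
ee_pos: [652.9, 14.8, 311.8]
ee_rot: [180.0, 0.1, -10.9]
force: [0.2, 0.8, -0.1]
gripper_width: 60.0
t 17.575 pos [652.9  14.8 311.8] rot [ 1.7998e+02  9.0000e-02 -1.0880e+01] F [ 0.2  0.8 -0.1] w 60.0
shift [-0.0003  0.      0.1048]
rotvec [0.0004 0.0015 0.0021]
```

```bash
python3 -m jog '[[0.06,0,0,0.045,0,0,0],[0.06,0,0,0.035,0,0,0],[0.06,0,0,0.025,0,0,0],[0.06,0,0,0,0,0,0],[0.005,0,0,0,0,0,0],[0.005,0,0,0,0,0,0],[0.005,0,0,0,0,0,0],[0.005,0,0,0,0,0,0],[0.005,0,0,0,0,0,0],[0.005,0,0,0,0,0,0]]' 20;python3 -m jog '[[0.005,0,0,-0.03,0,0,0],[0.005,0,0,-0.04,0,0,0],[0.005,0,0,-0.03,0,0,0],[0.005,0,0,0,0,0,0],[0.005,0,0,0,0,0,0]]' 20;python3 plan.py 393.3 -256.6 300 -21;python3 snap.py pics/p4.png 652 15 110
```

```text
time_s: 18.82
ee_pos: [653.1, 14.8, 208.1]
ee_rot: [-180.0, -0.0, -11.0]
force: [-0.3, 0.4, 2.4]
gripper_width: 15.5
time_s: 19.45
ee_pos: [652.5, 14.7, 306.0]
ee_rot: [180.0, 0.2, -11.0]
force: [-0.4, -0.2, -0.9]
gripper_width: 15.9
t 19.45 pos [652.5  14.7 306. ] rot [ 1.7996e+02  1.7000e-01 -1.1020e+01] F [-0.4 -0.2 -0.9] w 15.9
shift [-0.2026  0.3158  0.0068]
rotvec [0.001  0.0028 0.1743]
top crop origin 212 124
scene crop origin 242 157
```

View pics/p4.png

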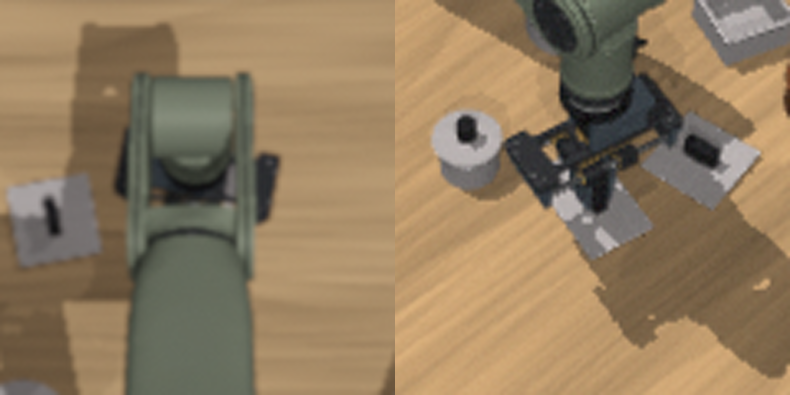

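Gripped (15.5 mm) and lifted. Carrying to the oblong pot.

```bash
python3 -m jog '[[0.005,-0.0289,0.0451,0,0,0,0],[0.005,-0.0289,0.0451,0,0,0,0],[0.005,-0.0289,0.0451,0,0,0,0],[0.005,-0.0289,0.0451,0,0,0,0],[0.005,-0.0289,0.0451,0,0,0,0],[0.005,-0.0289,0.0451,0,0,0,0],[0.005,-0.0289,0.0451,0,0,0,0],[0.005,0,0,0.02,0,0,0.174],[0.005,0,0,0.01,0,0,0],[0.005,0,0,0,0,0,0],[0.005,0,0,0,0,0,0]]' 20;python3 plan.py 393.3 -256.6 253 -21;python3 ov.py pics/o6.png lidOb 393.3 -256.6 67 potOb 393.3 -256.6 -21 -21
```

```text
time_s: 20.92
ee_pos: [394.8, -256.2, 277.8]
ee_rot: [180.0, -0.0, -20.8]
force: [0.5, -0.7, -0.6]
gripper_width: 16.0
t 20.925 pos [ 394.8 -256.2  277.8] rot [ 1.7999e+02 -1.0000e-02 -2.0840e+01] F [ 0.5 -0.7 -0.6] w 16.0
shift [-0.0012  0.0009  0.0248]
rotvec [ 0.0001 -0.0003  0.0028]
```

View pics/o6.png

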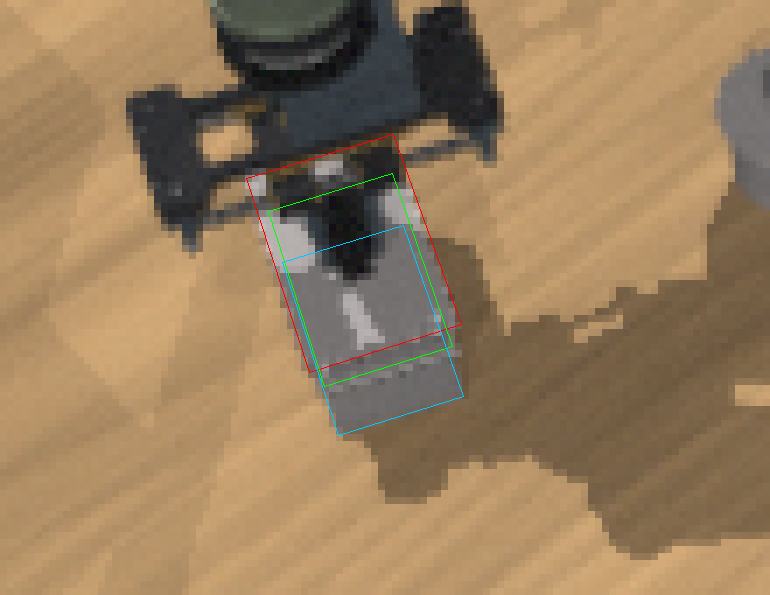

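Lid and pot outlines both match. Lowering.

```bash
python3 -m jog '[[0.005,-0.001,0.001,0.012,0,0,0],[0.005,0,0,0.008,0,0,0],[0.005,0,0,0.003,0,0,0],[0.005,0,0,0.002,0,0,0],[0.005,0,0,0,0,0,0]]' 20;python3 ov.py pics/o7.png lidOb 393.3 -256.6 45 potOb 393.3 -256.6 -21 -21
```

```text
time_s: 21.6
ee_pos: [392.9, -257.1, 253.0]
ee_rot: [180.0, -0.0, -21.0]
force: [-0.4, 1.4, 1.0]
gripper_width: 16.0
```

View pics/o7.png

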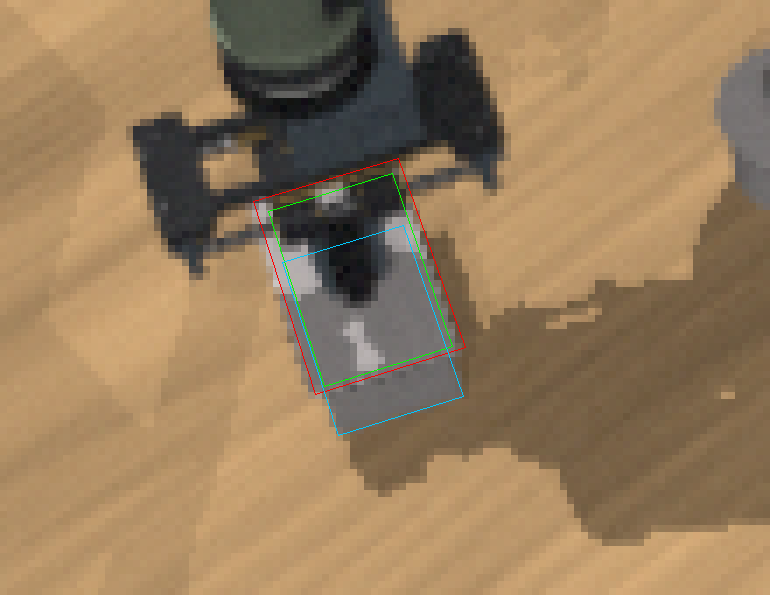

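Settled on the rim (1 N, seated height). Release, retreat and compute the next leg.

```bash
python3 -m jog '[[0.05,0,0,0,0,0,0],[0.05,0,0,0,0,0,0],[0.05,0,0,0,0,0,0],[0.05,0,0,-0.02,0,0,0],[0.05,0,0,-0.03,0,0,0],[0.05,0,0,-0.03,0,0,0],[0.05,0,0,0,0,0,0],[0.05,0,0,0,0,0,0]]' 20; python3 plan.py 646.4 200.5 310 10.8;python3 ov.py pics/o8.png lidOb 393.3 -256.6 45 potOb 393.3 -256.6 -21 -21
```

```text
time_s: 22.65
ee_pos: [392.6, -256.8, 332.0]
ee_rot: [-180.0, 0.1, -21.0]
force: [-0.5, -0.2, -0.4]
gripper_width: 50.2
t 22.65 pos [ 392.6 -256.8  332. ] rot [-1.7998e+02  8.0000e-02 -2.0980e+01] F [-0.5 -0.2 -0.4] w 50.2
shift [ 0.0733 -0.5179  0.022 ]
rotvec [-0.0006  0.0012 -0.5547]
```

View pics/o8.png

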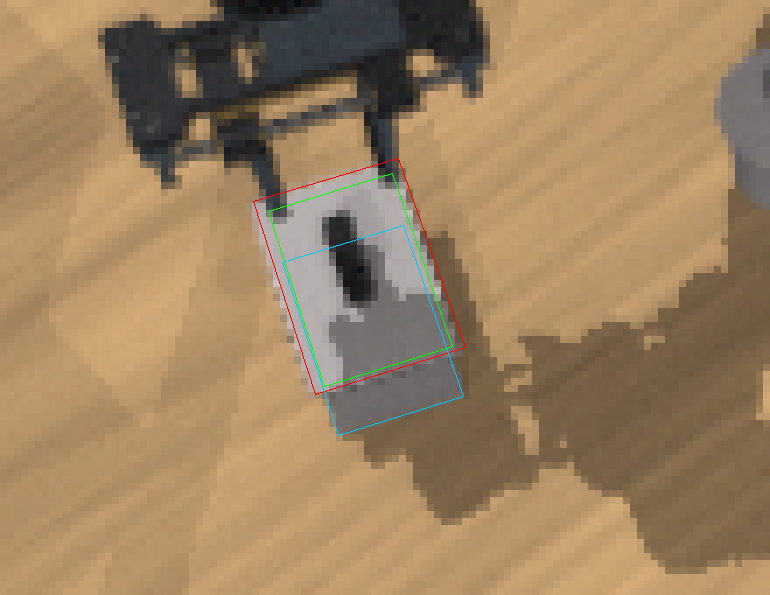

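The oblong lid is seated and aligned. Last is the square lid.

```bash
python3 -m jog '[[0.06,0.0073,-0.0518,0,0,0,0],[0.06,0.0073,-0.0518,0,0,0,0],[0.06,0.0073,-0.0518,0,0,0,0],[0.06,0.0073,-0.0518,0,0,0,0],[0.06,0.0073,-0.0518,0,0,0,0],[0.06,0.0073,-0.0518,0,0,0,0],[0.06,0.0073,-0.0518,0,0,0,0],[0.06,0.0073,-0.0518,0,0,0,0],[0.06,0.0073,-0.0518,0,0,0,0],[0.06,0.0073,-0.0518,0.02,0,0,0],[0.06,0,0,0,0,0,0],[0.06,0,0,0,0,0,0]]' 20; python3 -m jog '[[0.06,0,0,0,0,0,-0.185],[0.06,0,0,0,0,0,-0.185],[0.06,0,0,0,0,0,-0.185],[0.06,0,0,0,0,0,0],[0.06,0,0,0,0,0,0]]'; python3 plan.py 646.4 200.5 208 10.8
```

```text
time_s: 24.2
ee_pos: [646.1, 200.1, 311.2]
ee_rot: [179.9, 0.1, -21.0]
force: [0.3, 0.1, -0.1]
gripper_width: 59.9
time_s: 24.82
ee_pos: [646.3, 199.5, 313.2]
ee_rot: [180.0, -0.0, 10.6]
force: [-0.3, -0.5, -0.2]
gripper_width: 60.1
t 24.825 pos [646.3 199.5 313.2] rot [ 1.7999e+02 -1.0000e-02  1.0610e+01] F [-0.3 -0.5 -0.2] w 60.1
shift [ 0.0002 -0.001   0.1052]
rotvec [ 0.0002 -0.0002 -0.0034]
```

```bash
python3 -m jog '[[0.06,0,-0.001,0.045,0,0,0],[0.06,0,0,0.035,0,0,0],[0.06,0,0,0.025,0,0,0],[0.06,0,0,0,0,0,0],[0.005,0,0,0,0,0,0],[0.005,0,0,0,0,0,0],[0.005,0,0,0,0,0,0],[0.005,0,0,0,0,0,0],[0.005,0,0,0,0,0,0],[0.005,0,0,0,0,0,0]]' 20;python3 -m jog '[[0.005,0,0,-0.03,0,0,0],[0.005,0,0,-0.04,0,0,0],[0.005,0,0,-0.03,0,0,0],[0.005,0,0,0,0,0,0],[0.005,0,0,0,0,0,0]]' 20;python3 plan.py 530.5 388.2 300 73;python3 snap.py pics/p5.png 646 200 110
```

```text
time_s: 26.08
ee_pos: [646.4, 201.4, 208.0]
ee_rot: [180.0, -0.0, 10.8]
force: [0.2, -1.5, 2.0]
gripper_width: 16.3
time_s: 26.7
ee_pos: [645.8, 201.3, 305.9]
ee_rot: [180.0, 0.2, 10.8]
force: [0.2, 0.0, -1.3]
gripper_width: 16.0
t 26.7 pos [645.8 201.3 305.9] rot [179.98   0.18  10.82] F [ 0.2  0.  -1.3] w 16.0
shift [-0.0782 -0.2052  0.006 ]
rotvec [-0.0014  0.003  -1.0853]
top crop origin 165 125
scene crop origin 277 129
```

View pics/p5.png

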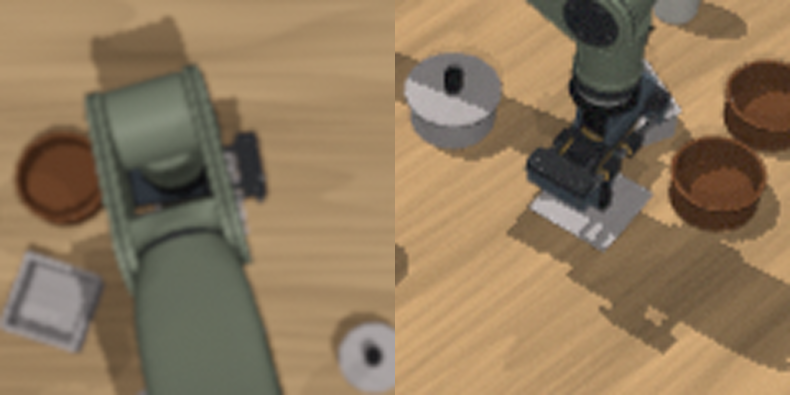

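```bash
python3 -m jog '[[0.005,-0.0195,-0.0513,0,0,0,0],[0.005,-0.0195,-0.0513,0,0,0,0],[0.005,-0.0195,-0.0513,0,0,0,0],[0.005,-0.0195,-0.0513,0,0,0,0],[0.005,0,0,0,0,0,-0.181],[0.005,0,0,0,0,0,-0.181],[0.005,0,0,0,0,0,-0.181],[0.005,0,0,0,0,0,-0.181],[0.005,0,0,0,0,0,-0.181],[0.005,0,0,0,0,0,-0.181],[0.005,0,0,0.03,0,0,0],[0.005,0,0,0,0,0,0]]' 20;python3 -m jog '[[0.005,0,0,0,0,0,0],[0.005,0,0,0,0,0,0]]';python3 plan.py 530.5 388.2 253 73;python3 ov.py pics/o9.png lidSq 530.5 388.2 67 potSq 530.5 388.2 -17 -17
```

```text
time_s: 28.3
ee_pos: [530.3, 387.7, 274.0]
ee_rot: [-179.7, 0.4, 73.0]
force: [0.9, 0.0, -0.9]
gripper_width: 15.8
time_s: 28.55
ee_pos: [531.5, 388.6, 278.6]
ee_rot: [179.9, -0.1, 73.0]
force: [-0.8, 0.7, -1.6]
gripper_width: 15.7
t 28.55 pos [531.5 388.6 278.6] rot [ 1.7994e+02 -7.0000e-02  7.3040e+01] F [-0.8  0.7 -1.6] w 15.7
shift [-0.0007 -0.0009  0.0256]
rotvec [ 0.0011 -0.0013  0.0006]
```

View pics/o9.png

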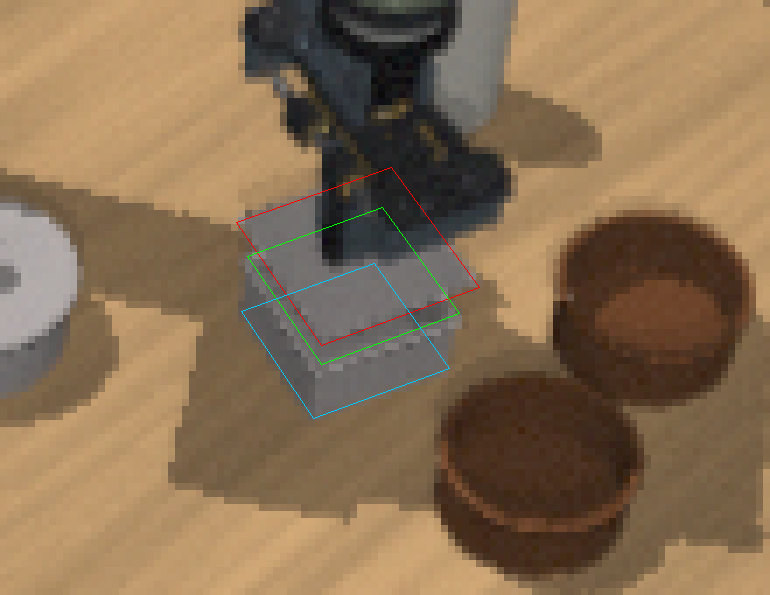

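Lid and pot are aligned within about 2 mm. Lowering.

```bash
python3 -m jog '[[0.005,0,0,0.012,0,0,0],[0.005,0,0,0.008,0,0,0],[0.005,0,0,0.003,0,0,0],[0.005,0,0,0.002,0,0,0],[0.005,0,0,0,0,0,0]]' 20;python3 ov.py pics/o10.png lidSq 530.5 388.2 45 potSq 530.5 388.2 -17 -17
```

```text
time_s: 29.22
ee_pos: [531.3, 388.4, 253.0]
ee_rot: [180.0, -0.0, 73.0]
force: [-0.7, -1.2, 0.8]
gripper_width: 16.0
```

View pics/o10.png

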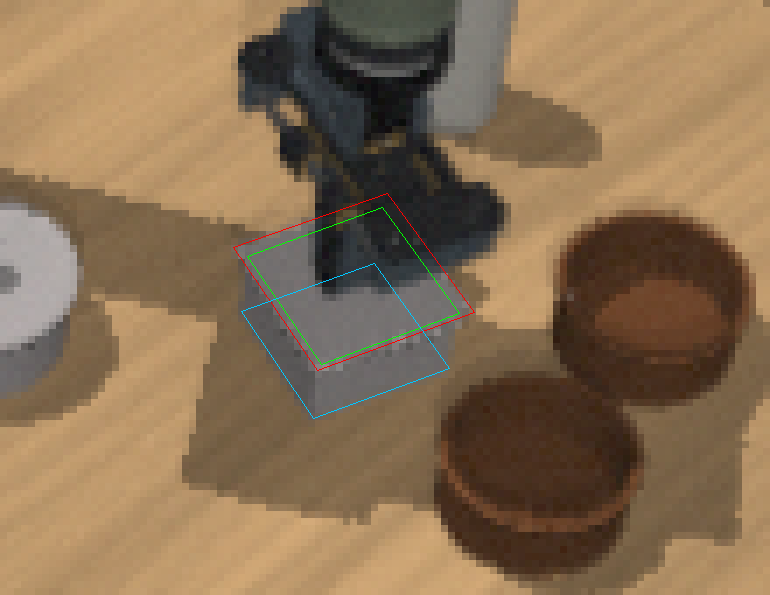

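Seated. Release, lift clear, then back away toward the middle so both cameras can see the pots.

```bash
python3 -m jog '[[0.05,0,0,0,0,0,0],[0.05,0,0,0,0,0,0],[0.05,0,0,0,0,0,0],[0.05,0,0,-0.02,0,0,0],[0.05,0,0,-0.04,0,0,0],[0.05,0,0,-0.05,0,0,0],[0.05,0,0,-0.05,0,0,0],[0.05,0,0,0,0,0,0]]' 20;  python3 plan.py 380 40 420
```

```text
time_s: 30.28
ee_pos: [531.6, 388.6, 418.1]
ee_rot: [179.6, -0.5, 73.0]
force: [1.3, 0.3, 0.1]
gripper_width: 50.3
t 30.275 pos [531.6 388.6 418.1] rot [179.62  -0.48  73.04] F [1.3 0.3 0.1] w 50.3
shift [-0.3777 -0.0433 -0.0053]
```

```bash
python3 -m jog '[[0.05,-0.045,-0.005,0,0,0,0],[0.05,-0.045,-0.005,0,0,0,0],[0.05,-0.045,-0.005,0,0,0,0],[0.05,-0.045,-0.005,0,0,0,0],[0.05,-0.045,-0.005,0,0,0,0],[0.05,-0.045,-0.005,0,0,0,0],[0.05,-0.045,-0.005,0,0,0,0],[0.05,-0.045,-0.005,0,0,0,0],[0.05,0,0,0,0,0,0]]'
cat > final.py <<'E'
from h import *
from workcell import vision
for c in('top','scene'):
    f=vision.grab_frame(c);cv2.imwrite(f'pics/fin_{c}.png',f['color'])
    P=cloud(f).reshape(-1,3)
    for l,pt,yw in(('lidL',(379,229.5),0),('lidS',(464,-8),0),('lidSq',(530.5,388.2),-17),('lidOb',(393.3,-256.6),-21)):
        n=SHAPE[l];ci=np.radians(yw);q=(P[:,:2]-pt)@np.array([[np.cos(ci),-np.sin(ci)],[np.sin(ci),np.cos(ci)]])
        m=(abs(q[:,0])<n[2]-12)&(abs(q[:,1])<n[3]-12)&(P[:,2]>40)&(P[:,2]<68)&(np.hypot(*q.T)>(14 if n[1]=='c' else 24))
        if n[1]=='c': m&=np.hypot(*q.T)<n[2]-8
        S=P[m]
        if len(S)>20:
            for _ in range(3):
                A=np.c_[S[:,:2]-pt,np.ones(len(S))];k=np.linalg.lstsq(A,S[:,2],rcond=None)[0];r=S[:,2]-A@k;S=S[abs(r)<2*r.std()+.1]
            print(c,l,len(S),'plate z',k[2].round(1),'tilt rad',np.hypot(k[0],k[1]).round(3))
        d=pick(vision.silhouettes(c,n[0]),f,pt)
        if d: print('   lid fit',[x.round(2) for x in fit(f,l,d['pixels'],pt,45)],d['p'].__round__(2))
E
python3 final.py
```

```text
time_s: 31.4
ee_pos: [386.5, 54.0, 412.0]
ee_rot: [-179.9, 0.1, 72.8]
force: [0.7, 0.5, 0.1]
gripper_width: 50.1
top lidL 442 plate z 55.4 tilt rad 0.012
   lid fit [array([3.7710e+02, 2.3344e+02, 3.0000e-02]), np.float64(0.05)] 0.95
top lidS 89 plate z 54.8 tilt rad 0.092
   lid fit [array([ 4.5941e+02, -1.2400e+01,  1.3000e-01]), np.float64(0.42)] 0.65
top lidSq 239 plate z 55.6 tilt rad 0.016
   lid fit [array([ 5.2843e+02,  3.9442e+02, -3.1000e-01]), np.float64(0.07)] 0.7
top lidOb 259 plate z 54.8 tilt rad 0.016
   lid fit [array([ 3.9077e+02, -2.5355e+02, -3.7000e-01]), np.float64(0.06)] 0.57
scene lidL 293 plate z 53.0 tilt rad 0.008
   lid fit [array([3.7966e+02, 2.2911e+02, 1.2000e-01]), np.float64(0.06)] 0.66
scene lidS 113 plate z 53.5 tilt rad 0.044
   lid fit [array([ 4.6094e+02, -1.0240e+01,  1.1000e-01]), np.float64(0.05)] 0.76
scene lidSq 162 plate z 54.3 tilt rad 0.029
   lid fit [array([ 5.3053e+02,  3.8630e+02, -3.0000e-01]), np.float64(0.11)] 0.87
scene lidOb 226 plate z 53.6 tilt rad 0.02
   lid fit [array([ 3.9215e+02, -2.5979e+02, -3.8000e-01]), np.float64(0.04)] 0.72
```

```bash
python3 -c "
import cv2,numpy as np
f=cv2.imread('pics/fin_scene.png')[80:280,130:420];cv2.imwrite('pics/fin_s2.png',cv2.resize(f,None,fx=2.7,fy=2.7,interpolation=cv2.INTER_CUBIC))"
```

```text
(no output)
```

View pics/fin_s2.png

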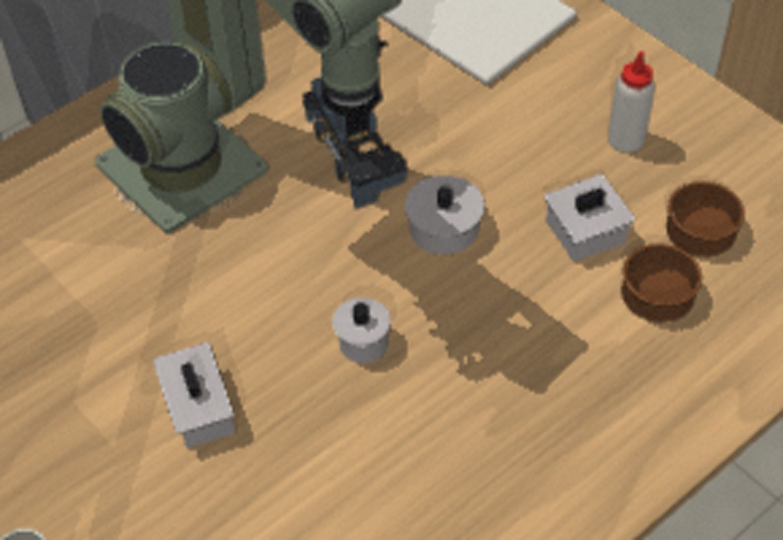

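View pics/fin_top.png

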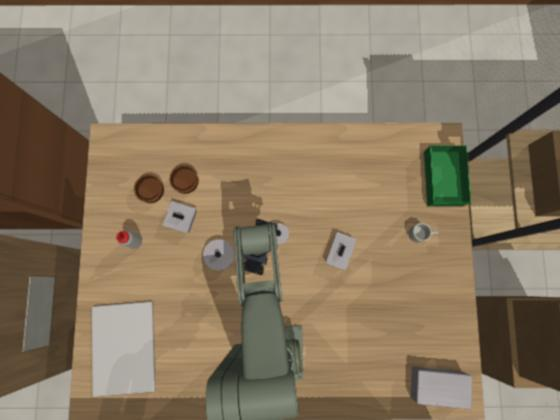

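All four lids look seated. The tilt readings for the small lid (0.092 top, 0.044 scene) disagree, and the arm partly hides it from the top. I'll move the arm aside and measure again.

```bash
python3 -m jog '[[0.05,-0.035,0,0,0,0,0],[0.05,-0.035,0,0,0,0,0],[0.05,-0.035,0,0,0,0,0],[0.05,-0.035,0,0,0,0,0],[0.05,-0.035,0,0,0,0,0],[0.05,0,0,0,0,0,0]]'; python3 final.py | grep -A1 lidS; python3 final.py | grep -A1 lidS; python3 snap.py pics/fs.png 462 -9 40
```

```text
time_s: 32.65
ee_pos: [336.6, -112.9, 412.8]
ee_rot: [180.0, 0.0, 72.8]
force: [0.6, 0.7, 0.0]
gripper_width: 50.1
top lidS 149 plate z 54.8 tilt rad 0.02
   lid fit [array([ 4.5972e+02, -5.5000e+00,  1.4000e-01]), np.float64(0.09)] 0.58
top lidSq 234 plate z 55.5 tilt rad 0.004
   lid fit [array([ 5.2999e+02,  3.9536e+02, -3.0000e-01]), np.float64(0.05)] 0.74
--
scene lidS 115 plate z 53.2 tilt rad 0.032
   lid fit [array([ 4.6141e+02, -9.1000e+00,  1.4000e-01]), np.float64(0.06)] 0.61
scene lidSq 166 plate z 53.2 tilt rad 0.019
   lid fit [array([ 5.3223e+02,  3.8862e+02, -3.1000e-01]), np.float64(0.07)] 0.64
top lidS 153 plate z 54.6 tilt rad 0.017
   lid fit [array([ 4.6194e+02, -4.9200e+00,  4.0000e-02]), np.float64(0.1)] 0.7
top lidSq 255 plate z 55.6 tilt rad 0.008
   lid fit [array([ 5.3103e+02,  3.9347e+02, -2.8000e-01]), np.float64(0.07)] 0.93
--
scene lidS 111 plate z 53.2 tilt rad 0.029
   lid fit [array([ 4.6019e+02, -1.0970e+01,  1.3000e-01]), np.float64(0.06)] 0.75
scene lidSq 169 plate z 52.9 tilt rad 0.008
   lid fit [array([ 5.2934e+02,  3.8917e+02, -3.0000e-01]), np.float64(0.08)] 0.73
top crop origin 219 174
scene crop origin 204 140
```

View pics/fs.png

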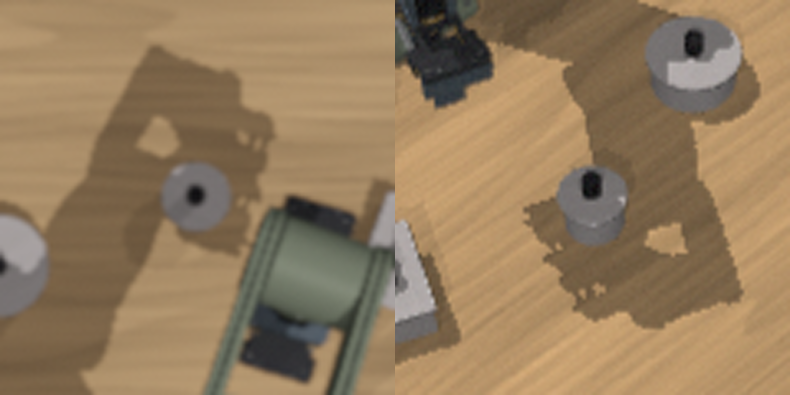

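With a clear view, the small lid is level (0.02–0.03 rad) and about 4 mm off centre, inside the 12 mm limit. Handing in.

```bash
python3 -c "
from workcell import ticket,status
print(status.state()['time_s']);print(ticket.job_done())"
```

```text
33.75
the job is handed in; nothing more can be done
None
```

All four lids (large, small, oblong, square) are on their matching steel pots and I handed the job in at 33.75 s; no verdict was reported. The two brown bowls were left alone as look-alikes. The squeeze bottle and mug stand where they were in the last pictures.

- **Height and level:** the last checks put every lid plate at 53–56 mm, against an expected 54 mm. Tilts were at most about 0.03 rad.
- **Centring and turn:** lids sat within about 4 mm of the pot positions measured at the start. The square and oblong lids were within a few degrees of their pots. The pots were not measured separately once covered.
- **Disagreements:** the two cameras differ by a steady 5 mm or so in y, so I compared lid with pot in the same camera. One top-camera tilt for the small lid read 0.092 rad while the arm partly hid it. Measured again in clear view, it was 0.02 rad (top) and 0.03 rad (scene).

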